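# Stand the fallen wash bottle up in its bin

## Robot

A 6-joint arm with a two-finger parallel gripper is mounted at the origin on a cart in front of the work surface, level with it; the furniture and walls round the work are solid. World frame = base frame: x ahead of the robot, y to its left, z up, the work surface at z = 0. Lengths are in m, angles in rad, forces in N, time in s.
With the tool pointing down it reaches from about 0.35 to 0.95 m from the base axis. Payload 17.4 kg.
Tool frame: the origin (TCP) lies midway between the tips of the shut fingers; the grasp point (between the pads) lies 19 mm behind it; z points along the fingers, y is the line along which they close (so a half turn about z gives the same grasp; the last joint's range is limited). The gripper opens to 93 mm and grips with 3 to 60 N. Pads are 15 mm wide; open, the fingers measure 128 mm over their backs; the gripper's body (75 mm by 188 mm) begins 65 mm behind the grasp point.
Start: joints at [-0.038, 0.116, 1.442, -0, 1.584, -0.038], TCP at [0.675, -0, 0.219] pointing down, gripper open.
Joint ranges: [-2.83, 2.83], [-0.83, 2.19], [0.07, 2.5], [-1.14, 4.28], [0.01, 3], [-2.97, 2.97]. Speed limits (rad/s): [1.89, 1.89, 2.22, 3.14, 3.14, 3.14].

## Interface

Orientations are given as [roll, pitch, yaw] about the fixed x, y, z axes, in that order (R = Rz(yaw) Ry(pitch) Rx(roll)).
In Python, from station import env, read_camera, order gives the robot as it stands. The module is installed in compiled form; this text tells all that it offers.
- The arm moves only by the tool arm_command, never from a script. Its argument "steps" is a list of rows, each an object with "rot": the turn, a rotation vector about the world's x, y, z in rad, a list of three; "linear": the shift along the world's x, y, z in m, a list of three; "claw": the closure in counts, from 0 (fully open) to 255 (shut). In form: [{"rot": [rx, ry, rz], "linear": [tx, ty, tz], "claw": claw}, ...]. A call has 1 to 10 rows; each row shifts and turns the commanded pose from where the row before left it; what a row does not reach is not made up. A row lasts 1/10 s, in which the tool goes at most 50 mm and 8.59 degrees, less where a joint would pass 70% of its speed; a pose out of reach is approached as far as the arm can. A call with a gripper value outside its range is refused whole. The fingers move at their own pace and stop on an object; the grip force is fixed at half the most. Time passes only in rows, so rows that do not move let the fingers close. It gives the time, the measured TCP pose, the force, the opening and the grip force at its end, in the units of the state.
- env.state(): the state, without advancing time (a new reading comes with each control period).
- read_camera(name): name is "scene" or "side" or "wrist"; returns a dict with "img" (384x512x3 uint8, red, green, blue), "range_z" (384x512 float32, m along the optical axis (not along the pixel's ray), 0 where there is no reading), "fx", "fy", "cx", "cy" (pixels), "k1" (the pictures are not rectified: a ray, as slopes to the right and down, at radius r is drawn at 1 + k1 r^2 times it, then the intrinsics apply), "rvec" (rotation vector, rad) and "tvec" (3), from world to camera coordinates, as OpenCV has them; the wrist camera has in their place "mount" (4x4, takes a point from camera to tool coordinates, whose origin is the TCP and whose axes are the flange's). Camera axes: x right, y down, z forward; pixel columns grow to the right and rows downward; lengths in m; the calibration is good to about 2 mm. A picture is of the moment at which its call begins: read the wrist's pose just before it.
- order.close_job(): hands the job in; it is judged then, once.
The state is a dict: "time_s": time; "joints": joint angles; "qd": joint speeds; "effort": joint torques, N m; "tcp_pos": TCP position; "ee_rot": TCP orientation; "ft_force": force on the tool from outside, world axes, zero at the start; "ft_torque": the same for the moment, N m; "finger_gap": finger opening in m; "gripper_force": force on a finger pad.
Only numpy, scipy, OpenCV 4.12 (cv2) and the standard library are available. Lean on these libraries where they do the work, as an engineer would, in place of code of your own. Each camera call takes 0.05 s, during which the arm holds its last target. There are 200 camera calls.

## Task

One of the two wash bottles has toppled over in the deep blue bin and its red cap leans out over the rim. Tip it upright, so that it stands by itself on the floor of the bin; its foot must stay inside the bin all the time. Leave the other wash bottle where it stands.

Things in the scene. Friction and masses are not known exactly. Their poses are not given: they have to be found in the camera images.
- bottle_mid (a point): Fallen wash bottle, 0.19 kg: white round body 55 mm in diameter, 112 mm high, flat bottom and shoulder. Point on its axis, 67 mm above its bottom. z: along the axis from bottom to cap; -y: the way the spout points; x: across, level at the start. It leans about 35 degrees, body on the bin's front rim (-x side, nearest the robot), bottom near the back wall, spout uppermost.
- bottle_cap (a point): Centre of the fallen bottle's red cap, 123 mm above its bottom, axes as the bottle's. The cap is round, 29 mm in diameter, 22 mm high (112 to 134 mm above the bottom), clear above the bin's rim; grip it across x with the fingers along the bottle's axis. A thin bent spout rises from it to 163 mm and offers no resistance.
- bin: Deep blue open bin, fixed to the bench, pale label holder on its front. Origin: centre of its underside, on the bench; front faces -x, z up. Inside 105 mm (x) by 80 mm (y) by 80 mm deep; walls and floor 4 mm thick, rim 84 mm above the bench; a 4 mm outer flange under the rim.
- spare: The other wash bottle, same make, standing upright on the bench among the clutter behind the bin: to be left alone. Origin at its bottom, 10 mm off its axis.

How it is judged:
At the end, for the whole second after the job is handed in: The fallen bottle stands within 10 degrees of upright on the floor of the bin (its middle 71 mm, +/- 8 mm, above the bin's underside, and within the bin's inner outline), let go and at rest (slower than 20 mm/s) (angle between bottle_mid's own z axis and vertical below 0.175 rad and z of bottle_mid in the frame of bin between 0.063 and 0.079 m and x of bottle_mid in the frame of bin between -0.0525 and 0.0525 m and y of bottle_mid in the frame of bin between -0.04 and 0.04 m and linear speed of bottle below 0.02 m/s); the robot touches nothing.
It fails at once if the fallen bottle's foot is lifted out of the bin (its middle more than 151 mm above the bin's underside) (z of bottle_mid in the frame of bin above 0.151 m).
It fails at once if the other wash bottle is moved more than 30 mm or knocked over (distance of spare from where it was at the start of the episode above 0.03 m or angle between spare's own z axis and vertical above 0.5 rad).
It also fails if it takes over 34 s, if anything falls off the work surface, if the arm or the gripper's body presses on something with over 40 N, if the wrist force passes 120 N, or if a joint passes its speed limit or range.

## Working session

There is one attempt and no reset: what is moved stays moved. The work goes in short steps, Python scripts to look and compute and a tool call to move; the robot and the scene stay as the last step left them, time stands still between calls to the robot, and variables do not carry over. Pictures are saved under pics/ and viewed, at most 10 in all, crops included, and the job is handed in when it is done.

Besides the shell and the picture viewer there is one more tool, called as name(argument=value, ...) on one line, values as JSON. arm_command: Moves the arm, as the interface text tells. Its arguments: {"type":"object","properties":{"steps":{"type":"array","items":{"type":"object","properties":{"rot":{"type":"array","items":{"type":"number"}},"linear":{"type":"array","items":{"type":"number"}},"claw":{"type":"number"}}}}},"required":["steps"]}

```bash
mkdir -p pics
cat > h.py <<'E'
import numpy as np, cv2
from station import env, read_camera, order
def pts(c):
    "world points per pixel (384x512x3) for fixed cameras or wrist, NaN where no reading"
    h,w=c["range_z"].shape
    K=np.array([[c["fx"],0,c["cx"]],[0,c["fy"],c["cy"]],[0,0,1.]])
    v,u=np.mgrid[:h,:w]
    uv=np.stack([u,v],-1).reshape(-1,1,2).astype(float)
    n=cv2.undistortPoints(uv,K,np.array([c["k1"],0,0,0.])).reshape(h,w,2)
    z=np.where(c["range_z"]>0,c["range_z"],np.nan)
    P=np.dstack([n*z[...,None],z])
    if "rvec" in c:
        R=cv2.Rodrigues(np.array(c["rvec"],float))[0]
        return (P-np.array(c["tvec"]).ravel())@R
    P=P@c["mount"][:3,:3].T+c["mount"][:3,3]
    s=c["state"]
    from scipy.spatial.transform import Rotation as Ro
    return P@Ro.from_euler("xyz",s["ee_rot"]).as_matrix().T+np.array(s["tcp_pos"])
def cam(n):
    s=env.state(); c=read_camera(n); c["state"]=s
    if "mount" in c: c["mount"]=np.array(c["mount"])
    return c
E
python3 - <<'E'
from h import *
s=env.state(); print({k:np.round(v,3) for k,v in s.items()})
a=[]
for n in("scene","side"):
    c=cam(n); np.savez(f"{n}.npz",P=pts(c),img=c["img"]); a.append(c["img"])
cv2.imwrite("pics/a.png",a[0][...,::-1]);cv2.imwrite("pics/b.png",a[1][...,::-1])
for n,i in zip(("scene","side"),a):
    P=np.load(n+".npz")["P"]; j=i.astype(int)
    m=((j[...,0]>130)&(j[...,1]<80)&(j[...,2]<80)).astype(np.uint8)
    k,l,st,ce=cv2.connectedComponentsWithStats(m)
    for q in range(1,k):
        if st[q,4]>20: print(n,st[q],np.nanmedian(P[l==q],0).round(3))
E
```

```text
{'time_s': np.float64(0.0), 'joints': array([-0.038,  0.117,  1.442,  0.   ,  1.584, -0.038]), 'qd': array([-0.001,  0.   , -0.   , -0.001, -0.   ,  0.001]), 'effort': array([-2.0000e-03, -7.2127e+01, -6.2261e+01,  7.8000e-02,  2.4000e-02,
       -0.0000e+00]), 'tcp_pos': array([0.675, 0.   , 0.218]), 'ee_rot': array([-3.14 , -0.   ,  1.571]), 'ft_force': array([ 0.371, -0.357, -0.315]), 'ft_torque': array([-0.011,  0.021,  0.021]), 'gripper_force': np.float64(0.0), 'finger_gap': np.float64(0.093)}
scene [378 170   9   9  23] [ 0.762 -0.221  0.159]
scene [379 187  15   8  92] [ 0.76  -0.233  0.129]
scene [208 209  15  12 109] [ 0.463 -0.145  0.123]
side [328 157   9   6  32] [ 0.756 -0.228  0.13 ]
side [264 223  12  13  84] [ 0.46  -0.142  0.126]
```

View pics/a.png

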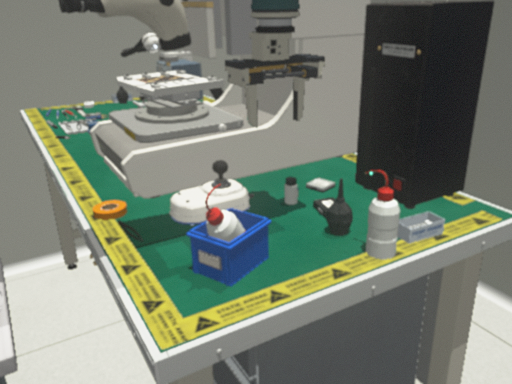

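View pics/b.png

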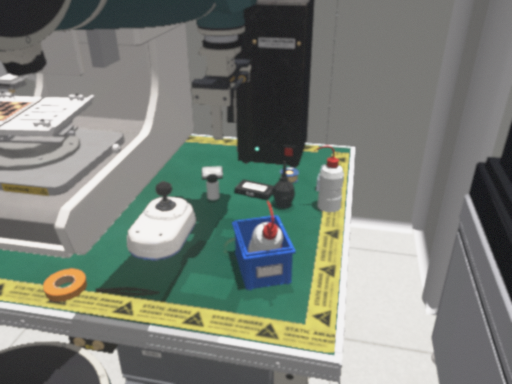

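The scene view shows the blue bin at about (230,245), with the red cap at (215,215) over its rim. The spare stands at (383,225). The side view agrees: bin at (263,250), cap at (270,230). Next I measure the bin's yaw and the bottle's axis.

Run:
```python
from h import *
B=[];W=[];C=[]
for n in("scene","side"):
    d=np.load(n+".npz");P=d["P"];j=d["img"].astype(int);r,g,b=j[...,0],j[...,1],j[...,2]
    near=(np.abs(P[...,0]-.5)<.12)&(np.abs(P[...,1]+.15)<.12)
    B.append(P[near&(b>90)&(r<70)&(b-r>60)]);W.append(P[near&(r>120)&(g>120)&(b>110)&(P[...,2]>.075)]);C.append(P[near&(r>130)&(g<80)&(b<80)])
    print(n,[len(x) for x in(B[-1],W[-1],C[-1])],np.median(W[-1],0).round(3),C[-1].min(0).round(3),C[-1].max(0).round(3))
B=np.vstack(B);rim=B[(B[:,2]>.074)&(B[:,2]<.092)]
(c,wh,a)=cv2.minAreaRect((rim[:,:2]*1000).astype(np.float32));print("rim",c,wh,a,len(rim))
(c,wh,a)=cv2.minAreaRect((B[:,:2]*1000).astype(np.float32));print("all",c,wh,a,B[:,2].max())
```

```text
scene [3322, 692, 111] [ 0.483 -0.147  0.097] [ 0.454 -0.153  0.115] [ 0.48  -0.132  0.167]
side [2063, 428, 85] [ 0.468 -0.128  0.1  ] [ 0.453 -0.149  0.118] [ 0.475 -0.13   0.155]
rim (504.24078369140625, -117.56661987304688) (121.38824462890625, 96.97038269042969) 24.808156967163086 1533
all (526.8040771484375, -109.35292053222656) (189.24496459960938, 141.6824951171875) 4.538698196411133 0.0869029388844284
```

arm_command(steps=[{"rot": [0,0,-0.114],"linear": [-0.024,-0.016,0.003],"claw": 0},{"rot": [0,0,-0.114],"linear": [-0.024,-0.016,0.003],"claw": 0},{"rot": [0,0,-0.114],"linear": [-0.024,-0.016,0.003],"claw": 0},{"rot": [0,0,-0.114],"linear": [-0.024,-0.016,0.003],"claw": 0},{"rot": [0,0,-0.114],"linear": [-0.024,-0.016,0.003],"claw": 0},{"rot": [0,0,-0.114],"linear": [-0.024,-0.016,0.003],"claw": 0},{"rot": [0,0,-0.114],"linear": [-0.024,-0.016,0.003],"claw": 0},{"rot": [0,0,-0.114],"linear": [-0.024,-0.016,0.003],"claw": 0},{"rot": [0,0,-0.114],"linear": [-0.024,-0.016,0.003],"claw": 0},{"rot": [0,0,-0.114],"linear": [-0.024,-0.016,0.003],"claw": 0}])

```text
time_s: 1.1
tcp_pos: [0.4339, -0.1604, 0.2485]
ee_rot: [-3.141, 0.0, 0.426]
ft_force: [1.8, -0.1, 0.3]
finger_gap: 0.0928
gripper_force: 0.0
```

arm_command(steps=[{"rot": [0.043,-0.093,0],"linear": [0,0,0],"claw": 0},{"rot": [0.043,-0.093,0],"linear": [0,0,0],"claw": 0},{"rot": [0.043,-0.093,0],"linear": [0,0,0],"claw": 0},{"rot": [0.043,-0.093,0],"linear": [0,0,0],"claw": 0},{"rot": [0.043,-0.093,0],"linear": [0,0,0],"claw": 0},{"rot": [0.043,-0.093,0],"linear": [0,0,0],"claw": 0},{"rot": [0,0,0],"linear": [0,0,0],"claw": 0},{"rot": [0,0,0],"linear": [0,0,0],"claw": 0}])

```text
time_s: 1.9
tcp_pos: [0.4346, -0.1605, 0.2485]
ee_rot: [-3.14, -0.612, 0.429]
ft_force: [0.2, 0.6, 0.5]
finger_gap: 0.0931
gripper_force: 0.0
```

```bash
cat > look.py <<'E'
from h import *
from scipy.spatial.transform import Rotation as Ro
import sys
c=cam("wrist");s=c["state"];P=pts(c);j=c["img"].astype(int)
R=Ro.from_euler("xyz",s["ee_rot"]).as_matrix()
print("t",s["time_s"],"tcp",np.round(s["tcp_pos"],3),"\nR",R.round(3),"\nq",np.round(s["joints"],2),"gap",s["finger_gap"])
np.savez("wrist.npz",P=P,img=c["img"],R=R,t=s["tcp_pos"])
cv2.imwrite(f"pics/{sys.argv[1]}.png",c["img"][...,::-1])
m=((j[...,0]>110)&(j[...,1]<80)&(j[...,2]<80)).astype(np.uint8)
k,l,st,ce=cv2.connectedComponentsWithStats(m)
for q in range(1,k):
    if st[q,4]>40:
        Q=P[l==q];Q=Q[~np.isnan(Q[:,0])]
        print(st[q],"world",np.median(Q,0).round(4),"tool",np.median((Q-s["tcp_pos"])@R,0).round(4) , ((Q-s["tcp_pos"])@R).min(0).round(3),((Q-s["tcp_pos"])@R).max(0).round(3))
E
python3 look.py w1
```

```text
t 1.9 tcp [ 0.435 -0.16   0.249] 
R [[ 0.744  0.417  0.522]
 [ 0.34  -0.909  0.24 ]
 [ 0.575 -0.001 -0.818]] 
q [-0.77 -0.61  2.08  0.57  1.45  0.36] gap 0.09307602488800001
[389  12  42   9 103] world [ 0.7597 -0.201   0.1603] tool [0.1767 0.1746 0.231 ] [0.17  0.155 0.226] [0.232 0.244 0.462]
[408  31  22  19 285] world [ 0.7601 -0.2266  0.1313] tool [0.153  0.1957 0.2491] [0.143 0.185 0.243] [0.166 0.21  0.262]
[236 197  27  44 535] world [ 0.4664 -0.1395  0.1297] tool [-0.0332 -0.0058  0.1204] [-0.058 -0.021  0.087] [0.001 0.005 0.145]
```

View pics/w1.png

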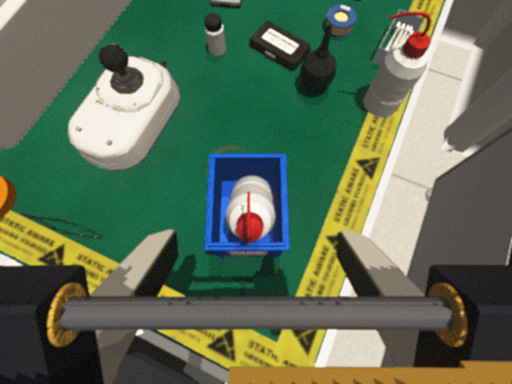

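The wrist view shows the bin square to the tool at (248,200), with the bottle leaning in it along its length. The red cap is at (249,226) and the spout runs up from it. Next I measure the cap, body and bin in the tool's y direction.

```bash
cat > meas.py <<'E'
from h import *
d=np.load("wrist.npz");P,R,t=d["P"],d["R"],d["t"];j=d["img"].astype(int);r,g,b=j[...,0],j[...,1],j[...,2]
near=(np.abs(P[...,0]-.5)<.12)&(np.abs(P[...,1]+.13)<.11)
T=(P-t)@R
rim=P[near&(b>90)&(r<70)&(b-r>60)&(np.abs(P[...,2]-.083)<.006)]
print("rim",cv2.minAreaRect((rim[:,:2]*1000).astype(np.float32)),np.median(rim[:,2]))
red=(near&(r>110)&(g<80)&(b<80)).astype(np.uint8)
cap=cv2.morphologyEx(red,cv2.MORPH_OPEN,np.ones((9,9)))>0
Q=T[cap];print("cap tool",np.percentile(Q,[3,50,97],axis=0).round(4),"world",np.median(P[cap],0).round(4),cap.sum())
W=near&(r>110)&(g>110)&(b>100)&(P[...,2]>.03)&(np.abs(T[...,1])<.045)
W=(cv2.morphologyEx(W.astype(np.uint8),cv2.MORPH_OPEN,np.ones((5,5))))>0
Q=T[W];print("white tool",np.percentile(Q,[3,50,97],axis=0).round(4),W.sum())
for lo in np.arange(.07,.24,.012):
    q=Q[(Q[:,2]>lo)&(Q[:,2]<lo+.012)]
    if len(q)>15: print(round(lo,3),len(q),np.percentile(q[:,1],[3,97]).round(4),np.percentile(q[:,0],[3,97]).round(4))
E
python3 meas.py
```

```text
rim ((506.697998046875, -113.97004699707031), (121.01535034179688, 96.00459289550781), 24.826677322387695) 0.0824988787182068
cap tool [[-0.0468 -0.0087  0.0876]
 [-0.0326 -0.0036  0.1192]
 [-0.0141  0.0043  0.1305]] world [ 0.4671 -0.1419  0.1306] 328
white tool [[-0.0456 -0.0302  0.1346]
 [-0.0217 -0.0058  0.1536]
 [-0.0123  0.0169  0.2358]] 1745
0.082 20 [-0.0093 -0.0067] [-0.0107 -0.0031]
0.094 24 [-0.0086 -0.0067] [-0.0041  0.0055]
0.13 170 [-0.024   0.0078] [-0.0433 -0.0242]
0.142 675 [-0.0301  0.0155] [-0.0477 -0.0165]
0.154 260 [-0.0328  0.0185] [-0.0438 -0.0131]
0.166 110 [-0.0293  0.0171] [-0.0287 -0.0127]
0.178 87 [-0.0282  0.0209] [-0.0419 -0.0126]
0.19 66 [-0.0254  0.0139] [-0.0253 -0.0138]
0.202 126 [-0.0311  0.0173] [-0.0321 -0.0134]
0.214 89 [-0.0303  0.0173] [-0.0287 -0.0123]
0.226 74 [-0.0262  0.0164] [-0.027  -0.0122]
0.238 40 [-0.0235  0.0165] [-0.0272 -0.0123]
```

arm_command(steps=[{"rot": [0,0,0],"linear": [0.0003,0.0015,-0.0155],"claw": 0},{"rot": [0,0,0],"linear": [0.0003,0.0015,-0.0155],"claw": 0},{"rot": [0,0,0],"linear": [0.0003,0.0015,-0.0155],"claw": 0},{"rot": [0,0,0],"linear": [0.0003,0.0015,-0.0155],"claw": 0},{"rot": [0,0,0],"linear": [0.0003,0.0015,-0.0155],"claw": 0},{"rot": [0,0,0],"linear": [0.007,0.0032,-0.011],"claw": 0},{"rot": [0,0,0],"linear": [0.007,0.0032,-0.011],"claw": 0},{"rot": [0,0,0],"linear": [0,0,0],"claw": 0}])

```text
time_s: 2.75
tcp_pos: [0.4503, -0.1453, 0.1469]
ee_rot: [-3.137, -0.613, 0.429]
ft_force: [-0.2, -0.2, 0.1]
finger_gap: 0.0926
gripper_force: 0.0
```

```bash
python3 look.py w2; python3 meas.py
```

```text
t 2.75 tcp [ 0.45  -0.145  0.147] 
R [[ 0.743  0.419  0.522]
 [ 0.34  -0.908  0.244]
 [ 0.576 -0.004 -0.818]] 
q [-0.71 -0.57  2.22  0.58  1.27  0.31] gap 0.09260397961153553
[ 236  166   40   79 1271] world [ 0.4668 -0.1391  0.13  ] tool [0.0088 0.0003 0.0253] [-0.015 -0.015 -0.008] [0.046 0.013 0.05 ]
rim ((506.5296630859375, -114.17264556884766), (120.44386291503906, 96.05741882324219), 24.683565139770508) 0.08288516373272913
cap tool [[-0.0063 -0.003  -0.0073]
 [ 0.0095  0.0036  0.0244]
 [ 0.0267  0.0115  0.0366]] world [ 0.4669 -0.1418  0.1308] 777
white tool [[-0.0057 -0.0226  0.041 ]
 [ 0.0184  0.0019  0.055 ]
 [ 0.0288  0.0239  0.1373]] 2905
0.07 147 [-0.0213  0.0225] [0.016  0.0286]
0.082 113 [-0.0203  0.0226] [0.0164 0.0285]
0.094 60 [-0.0176  0.0285] [0.004  0.0274]
0.106 151 [-0.023   0.0233] [0.012  0.0278]
0.118 148 [-0.023   0.0237] [0.0137 0.0289]
0.13 85 [-0.0187  0.0211] [0.0182 0.029 ]
0.142 57 [-0.0182  0.0212] [0.0189 0.029 ]
```

View pics/w2.png

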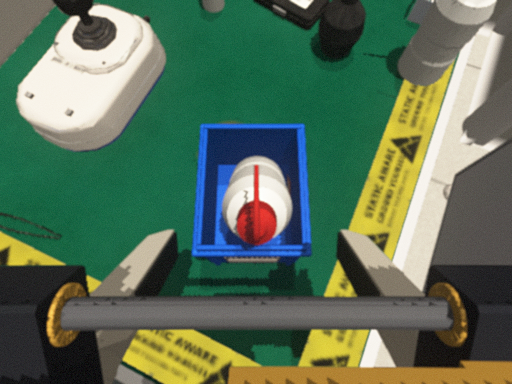

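The close view shows the cap at (256,222), midway between the fingers and in line with the bottle's axis. The shoulder is about 41 mm ahead of the TCP, so I advance 33 mm and close.

arm_command(steps=[{"rot": [0,0,0],"linear": [0.006,0.0028,-0.009],"claw": 0},{"rot": [0,0,0],"linear": [0.006,0.0028,-0.009],"claw": 0},{"rot": [0,0,0],"linear": [0.006,0.0028,-0.009],"claw": 0},{"rot": [0,0,0],"linear": [0,0,0],"claw": 0}])

```text
time_s: 3.2
tcp_pos: [0.4686, -0.1369, 0.1204]
ee_rot: [-3.138, -0.614, 0.43]
ft_force: [-0.6, 0.5, -0.3]
finger_gap: 0.0928
gripper_force: 0.0
```

arm_command(steps=[{"rot": [0,0,0],"linear": [0,0,0],"claw": 255},{"rot": [0,0,0],"linear": [0,0,0],"claw": 255},{"rot": [0,0,0],"linear": [0,0,0],"claw": 255},{"rot": [0,0,0],"linear": [0,0,0],"claw": 255},{"rot": [0,0,0],"linear": [0,0,0],"claw": 255},{"rot": [0,0,0],"linear": [0,0,0],"claw": 255},{"rot": [0,0,0],"linear": [0,0,0],"claw": 255},{"rot": [0,0,0],"linear": [0,0,0],"claw": 255}])

```text
time_s: 4.0
tcp_pos: [0.4685, -0.1377, 0.1222]
ee_rot: [-3.14, -0.615, 0.43]
ft_force: [-0.0, 0.0, -0.2]
finger_gap: 0.0337
gripper_force: 0.0
```

```bash
python3 look.py w3
```

```text
t 4.0 tcp [ 0.468 -0.138  0.122] 
R [[ 0.742  0.418  0.524]
 [ 0.341 -0.908  0.242]
 [ 0.577 -0.001 -0.817]] 
q [-0.67 -0.52  2.23  0.59  1.19  0.32] gap 0.033672894191419986
[ 231  182   48   90 1817] world [ 0.4676 -0.1389  0.1302] tool [ 0.0075 -0.0002 -0.0063] [-0.029 -0.016 -0.04 ] [0.045 0.014 0.027]
```

View pics/w3.png

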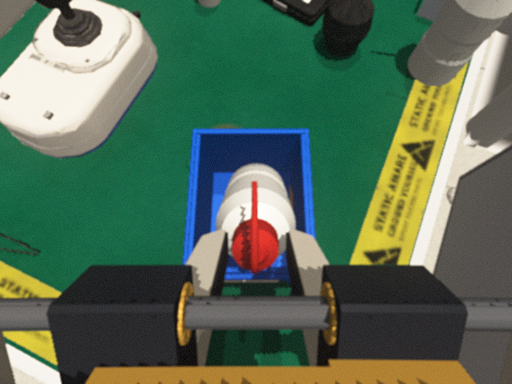

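The fingers are beside the cap at (256,246) and still closing.

arm_command(steps=[{"rot": [0,0,0],"linear": [0,0,0],"claw": 255},{"rot": [0,0,0],"linear": [0,0,0],"claw": 255},{"rot": [0,0,0],"linear": [0,0,0],"claw": 255},{"rot": [0,0,0],"linear": [0,0,0],"claw": 255}])

```text
time_s: 4.45
tcp_pos: [0.4685, -0.1377, 0.1221]
ee_rot: [-3.14, -0.615, 0.43]
ft_force: [0.1, 0.4, -0.2]
finger_gap: 0.0248
gripper_force: 29.9
```

arm_command(steps=[{"rot": [0,0,0],"linear": [-0.001,-0.0005,0.004],"claw": 255},{"rot": [0,0,0],"linear": [-0.001,-0.0005,0.004],"claw": 255},{"rot": [0,0,0],"linear": [-0.001,-0.0005,0.004],"claw": 255},{"rot": [0,0,0],"linear": [0,0,0.004],"claw": 255},{"rot": [0,0,0],"linear": [0,0,0],"claw": 255}])

```text
time_s: 4.95
tcp_pos: [0.4657, -0.1394, 0.1389]
ee_rot: [-3.141, -0.615, 0.431]
ft_force: [0.6, -0.5, -2.3]
finger_gap: 0.0253
gripper_force: 29.9
```

arm_command(steps=[{"rot": [-0.0257,0.0558,0],"linear": [0.0044,0.0024,0.0005],"claw": 255},{"rot": [-0.0257,0.0558,0],"linear": [0.0044,0.0024,0.0005],"claw": 255},{"rot": [-0.0257,0.0558,0],"linear": [0.0044,0.0024,0.0005],"claw": 255},{"rot": [-0.0257,0.0558,0],"linear": [0.0044,0.0024,0.0005],"claw": 255},{"rot": [-0.0257,0.0558,0],"linear": [0.0044,0.0024,0.0005],"claw": 255}])

```text
time_s: 5.45
tcp_pos: [0.4878, -0.1271, 0.1408]
ee_rot: [-3.141, -0.305, 0.43]
ft_force: [0.0, 0.0, -0.8]
finger_gap: 0.0246
gripper_force: 29.9
```

```bash
python3 look.py w4; python3 -c "
from h import *
a=cam('side')['img'][130:300,180:360];b=cam('scene')['img'][130:300,150:330]
cv2.imwrite('pics/s4.png',cv2.resize(np.hstack([a,b]),None,fx=2.2,fy=2.2)[...,::-1])"
```

```text
t 5.45 tcp [ 0.488 -0.127  0.141] 
R [[ 0.867  0.418  0.273]
 [ 0.398 -0.909  0.126]
 [ 0.301 -0.001 -0.954]] 
q [-0.45 -0.39  2.04  0.24  1.3   0.65] gap 0.024644407270807106
[253 179  24  81 714] world [ 0.4973 -0.1239  0.1808] tool [ 0.0207  0.0012 -0.0303] [-0.004 -0.002 -0.039] [0.046 0.011 0.011]
[235 231  15  23 217] world [ 0.486  -0.119   0.1477] tool [ 0.0038 -0.0076 -0.0057] [-0.002 -0.012 -0.011] [ 0.011 -0.004 -0.003]
[253 257  10  12  73] world [ 0.4853 -0.1285  0.1788] tool [ 0.0087  0.0003 -0.0371] [-0.006 -0.002 -0.039] [ 0.013  0.003 -0.009]
```

View pics/s4.png

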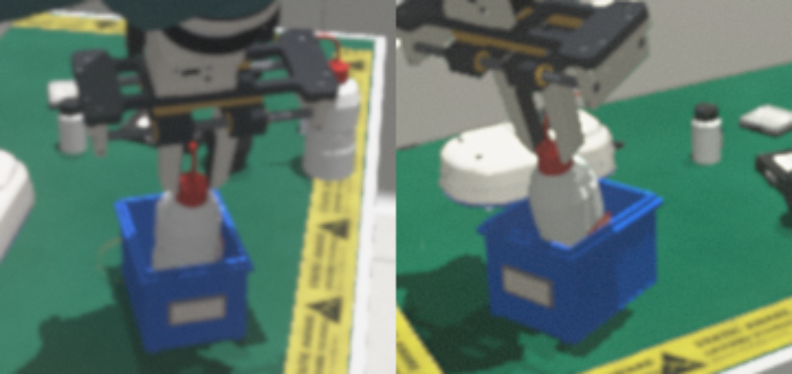

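Both views show the bottle held by its cap, at (195,190) and (555,160). It is following the tool upright with its foot still inside the bin. I continue the rotation.

arm_command(steps=[{"rot": [-0.0257,0.0558,0],"linear": [0.0044,0.0024,0.0005],"claw": 255},{"rot": [-0.0257,0.0558,0],"linear": [0.0044,0.0024,0.0005],"claw": 255},{"rot": [-0.0257,0.0558,0],"linear": [0.0044,0.0024,0.0005],"claw": 255},{"rot": [-0.0257,0.0558,0],"linear": [0.0044,0.0024,0.0005],"claw": 255},{"rot": [-0.0257,0.0558,0],"linear": [0.0044,0.0024,0.0005],"claw": 255},{"rot": [0,0,0],"linear": [0,0,0],"claw": 255}])

```text
time_s: 6.2
tcp_pos: [0.5098, -0.1148, 0.1426]
ee_rot: [-3.139, -0.0, 0.432]
ft_force: [0.3, -0.0, -2.2]
finger_gap: 0.025
gripper_force: 29.9
```

arm_command(steps=[{"rot": [0,0,0],"linear": [0,0,-0.003],"claw": 255},{"rot": [0,0,0],"linear": [0,0,-0.003],"claw": 255},{"rot": [0,0,0],"linear": [0,0,0],"claw": 255}])

```text
time_s: 6.5
tcp_pos: [0.5088, -0.1155, 0.1366]
ee_rot: [-3.14, -0.001, 0.43]
ft_force: [0.1, 0.3, -2.0]
finger_gap: 0.0247
gripper_force: 29.9
```

```bash
python3 -c "
from h import *
a=cam('side');b=cam('scene')
cv2.imwrite('pics/s5.png',cv2.resize(np.hstack([a['img'][130:300,180:360],b['img'][130:300,150:330]]),None,fx=2.2,fy=2.2)[...,::-1])
psi=np.radians(24.8);Q=[]
for c in(a,b):
    P=pts(c);j=c['img'].astype(int);X=P-[.506,-.115,0]
    B=np.dstack([X[...,0]*np.cos(psi)+X[...,1]*np.sin(psi),-X[...,0]*np.sin(psi)+X[...,1]*np.cos(psi),P[...,2]])
    m=(np.abs(B[...,0])<.045)&(np.abs(B[...,1])<.04)&(j.min(2)>90)&(B[...,2]>.05)&(B[...,2]<.115)
    Q.append(B[m])
    for lo in(.06,.07,.08,.09,.1):
        q=Q[-1];q=q[(q[:,2]>lo)&(q[:,2]<lo+.01)]
        if len(q)>10: print(lo,len(q),np.percentile(q,[5,50,95],axis=0)[:,:2].round(4).tolist())
"
```

```text
0.06 107 [[-0.0267, -0.0303], [-0.0218, 0.0026], [-0.0052, 0.0215]]
0.07 106 [[-0.0277, -0.0215], [-0.024, 0.0042], [-0.0063, 0.0223]]
0.08 129 [[-0.0282, -0.0246], [-0.0238, 0.0025], [-0.0077, 0.0228]]
0.09 128 [[-0.028, -0.0233], [-0.0241, 0.0028], [-0.0074, 0.0229]]
0.1 156 [[-0.028, -0.0254], [-0.0224, 0.0021], [-0.0018, 0.022]]
0.06 67 [[-0.0273, -0.0198], [-0.0242, -0.0085], [-0.016, 0.0144]]
0.07 134 [[-0.028, -0.029], [-0.0219, -0.0171], [0.003, 0.0094]]
0.08 166 [[-0.0282, -0.0287], [-0.0217, -0.0184], [0.0045, 0.0104]]
0.09 161 [[-0.0284, -0.0283], [-0.0211, -0.0172], [0.0052, 0.0082]]
0.1 192 [[-0.027, -0.0277], [-0.02, -0.0175], [0.0081, 0.0113]]
```

View pics/s5.png

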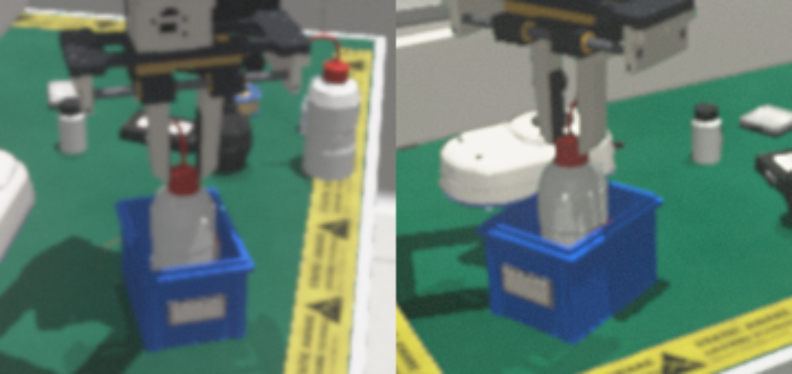

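The bottle is upright and centred in the bin, with its shoulder near (185,195) and (570,175). Now I lower it gently to the floor.

arm_command(steps=[{"rot": [0,0,0],"linear": [0,0,-0.002],"claw": 255},{"rot": [0,0,0],"linear": [0,0,-0.002],"claw": 255},{"rot": [0,0,0],"linear": [0,0,-0.002],"claw": 255},{"rot": [0,0,0],"linear": [0,0,0],"claw": 255}])

```text
time_s: 7.0
tcp_pos: [0.5094, -0.1152, 0.1307]
ee_rot: [-3.14, -0.0, 0.431]
ft_force: [-0.4, 0.6, -1.6]
finger_gap: 0.0247
gripper_force: 29.9
```

arm_command(steps=[{"rot": [0,0,0],"linear": [0,0,-0.0015],"claw": 255},{"rot": [0,0,0],"linear": [0,0,0],"claw": 255}])

```text
time_s: 7.2
tcp_pos: [0.5095, -0.1152, 0.1295]
ee_rot: [-3.141, -0.0, 0.431]
ft_force: [0.0, 0.2, -2.0]
finger_gap: 0.0251
gripper_force: 29.9
```

arm_command(steps=[{"rot": [0,0,0],"linear": [0,0,-0.0015],"claw": 255},{"rot": [0,0,0],"linear": [0,0,0],"claw": 255}])

```text
time_s: 7.4
tcp_pos: [0.5098, -0.1152, 0.1288]
ee_rot: [-3.141, -0.001, 0.431]
ft_force: [-1.3, 1.5, 3.7]
finger_gap: 0.0244
gripper_force: 30.1
```

The force went positive, so the foot is on the floor. I release and withdraw.

arm_command(steps=[{"rot": [0,0,0],"linear": [0,0,0],"claw": 150},{"rot": [0,0,0],"linear": [0,0,0],"claw": 120},{"rot": [0,0,0],"linear": [0,0,0],"claw": 80},{"rot": [0,0,0],"linear": [0,0,0],"claw": 40},{"rot": [0,0,0],"linear": [0,0,0],"claw": 0},{"rot": [0,0,0],"linear": [0,0,0],"claw": 0},{"rot": [0,0,0],"linear": [0,0,0],"claw": 0},{"rot": [0,0,0],"linear": [0,0,0],"claw": 0}])

```text
time_s: 8.2
tcp_pos: [0.5095, -0.1152, 0.1281]
ee_rot: [-3.141, -0.0, 0.43]
ft_force: [0.9, 0.6, -0.2]
finger_gap: 0.0844
gripper_force: 0.0
```

arm_command(steps=[{"rot": [0,0,0],"linear": [0,0,0.01],"claw": 0},{"rot": [0,0,0],"linear": [0,0,0.02],"claw": 0},{"rot": [0,0,0],"linear": [0,0,0.02],"claw": 0},{"rot": [0,0,0],"linear": [0,0,0.02],"claw": 0},{"rot": [0,0,0],"linear": [0,0,0.02],"claw": 0},{"rot": [0,0,0],"linear": [0,0,0.02],"claw": 0},{"rot": [0,0,0],"linear": [0,0,0],"claw": 0},{"rot": [0,0,0],"linear": [0,0,0],"claw": 0}])

```text
time_s: 9.0
tcp_pos: [0.5096, -0.1152, 0.2383]
ee_rot: [-3.141, -0.001, 0.431]
ft_force: [-0.5, -0.7, -1.4]
finger_gap: 0.0929
gripper_force: 0.0
```

```bash
python3 -c "
from h import *
a=cam('side');b=cam('scene')
cv2.imwrite('pics/s6.png',cv2.resize(np.hstack([a['img'][130:300,180:360],b['img'][130:300,150:330]]),None,fx=2.2,fy=2.2)[...,::-1])"
```

```text
(no output)
```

View pics/s6.png

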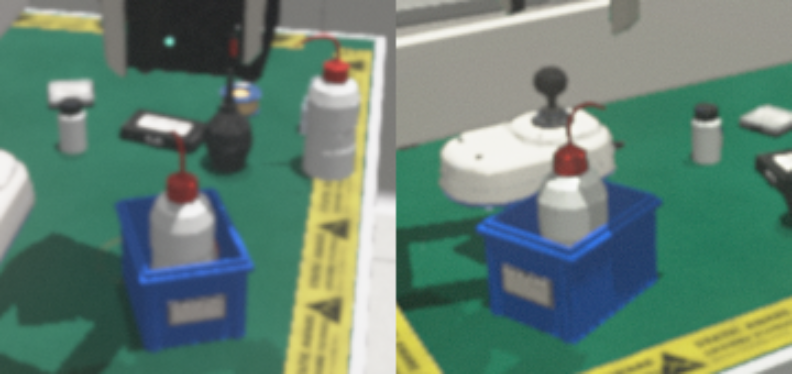

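The bottle stands upright in the bin, caps at (182,187) and (570,160), with the gripper clear and the spare where it was.

```bash
python3 -c "
from h import *
print(order.close_job())"
```

```text
the job is handed in; nothing more can be done
None
```

The fallen wash bottle now stands upright and released on the bin floor, the spare was not touched, and the job was handed in after about 9 s on the robot's clock; the verdict was not shown.

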